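# Dock the pill tower on the bedside shelf

### The arm

A 6-joint arm with a two-finger parallel gripper is mounted at the origin on the work surface. World frame = base frame: x ahead of the robot, y to its left, z up, the work surface at z = 0. Lengths are in m, angles in degrees, forces in N, time in s.
With the tool pointing down it reaches from about 0.4 to 0.825 m from the base axis. Payload 7 kg.
Tool frame: the origin (TCP) lies midway between the tips of the shut fingers; the grasp point (between the pads) lies 19 mm behind it; z points along the fingers, y is the line along which they close (so a half turn about z gives the same grasp; the last joint's range is limited). The gripper opens to 88 mm and grips with 3 to 60 N. Pads are 19 mm wide; open, the fingers measure 130 mm over their backs; the gripper's body (78 mm by 193 mm) begins 47 mm behind the grasp point.
Start: joints at [-54.769, 20.546, 0.682, 0, -70.136, -16.507], TCP at [0.217, -0.639, 0.227] pointing down, gripper open.
Joint ranges: [-176.03, 176.03], [-82.01, 121.73], [-58.28, 71.71], [-173.87, 95.51], [-174.79, -0.11], [-173.66, 173.66]. Speed limits (degrees/s): [136.94, 136.94, 172.46, 180, 180, 180].

### API

Orientations are given as [roll, pitch, yaw] about the fixed x, y, z axes, in that order (R = Rz(yaw) Ry(pitch) Rx(roll)).
In Python, from plant import r, eyes, workorder gives the robot as it stands.
- The arm moves only by the tool step_arm, never from a script. Its argument "plan" is a list of rows, each a list of 5 numbers: the shift along the tool's x, y, z each as a share of 25 cm, from -1 to 1, then the turn about the tool's z as a share of 60 degrees, from -1 to 1, then the finger opening in mm, from 0 to 87.6. In form: [[x, y, z, turn, jaw], ...]. A call has 1 to 12 rows; each row is the pose to reach, as a shift and turn from the pose commanded when the call began, along the tool's axes at that moment; what a row does not reach only later rows make up. A row lasts 1/12 s, in which the tool goes at most 41.7 mm and 7.16 degrees, less where a joint would pass 70% of its speed; a pose out of reach is approached as far as the arm can. A call with a number of a shift or a turn outside -1 to 1 is refused whole. A call with a gripper value outside its range is refused whole. The fingers move at their own pace and stop on an object; "newtons" is the grip in N (left out, the last holds). Time passes only in rows, so rows that repeat a pose let the fingers close. It gives the time, the measured TCP pose, the force, the opening and the grip force at its end, in the units of the state.
- r.get_state(): the state, without advancing time (a new reading comes with each control period).
- eyes.capture(name): name is "side" or "top"; returns the picture (420x560x3 uint8, red, green, blue); there is no depth.
- eyes.camera_model(name): a dict with "fov_y" (degrees; the focal length in pixels is half the picture's height over the tangent of half this angle, whatever the lens; pixels are square), "cx", "cy" (the principal point, pixels), "world_to_cam" (4x4, takes a point from world to camera coordinates). Camera axes: x right, y up, looking along -z (the intrinsics and any distortion apply to the point x, -y, -z); pixel columns grow to the right and rows downward; lengths in m; the calibration is good to about 2 mm. A picture is of the moment at which its call begins. camera_model takes no time and is no camera call.
- workorder.close_job(): hands the job in; it is judged then, once.
The state is a dict: "time_s": time; "joints": joint angles; "qd": joint speeds; "joint_torque": joint torques, N m; "tcp_pos": TCP position; "eef_rot": TCP orientation; "contact_force": force on the tool from outside, world axes, zero at the start; "moment": the same for the moment, N m; "gripper_width": finger opening in m; "gripper_force": force on a finger pad.
Only numpy, scipy, OpenCV 4.12 (cv2) and the standard library are available. Lean on these libraries where they do the work, as an engineer would, in place of code of your own. Each camera call takes 0.05 s, during which the arm holds its last target. There are 200 camera calls.

### The job

Put the three-tier white pill tower in its bamboo dock so it cannot be knocked onto the bed: set it down in front of the dock's open, wide end and slide its dovetailed foot in, narrow end first, pushing firmly along the tapered way until it wedges tight. Let go and leave it standing there; do not disturb the round pill box or the amber bottle.

Things in the scene. Friction and masses are not known exactly. Their poses are not given: they have to be found in the camera images.
- tower_mid (a point): Grasp centre, 42 mm above the underside, of the loose white three-tier pill tower, 140 g, 70 mm tall, z up. Body 46 x 46 mm, from 10 mm up: grasp it with the fingers closing along y. Dovetail foot 10 mm thick, 84 mm long along x (42 each way), underside 51 mm wide at the narrow nose (+x, blue stripe; blue mark on top too), 69 mm at the tail: 6 deg taper each side, flanks leaning in 20 deg.
- dock_home (a point): Home of the fixed dock, on its way's floor, 5 mm above the shelf: the wedged tower's point is 42 mm above it, x axes alike. +x: sliding direction. Board 104 mm wide, x -130 to 58 mm. Two rails 12 mm high, x -50 to 50, overhang and match the foot: floor 71 mm wide at the mouth (x -50), 60 at home. Set down at x -110 (9 mm spare each side on entry); slides freely, then push 8-15 N. End stop 9 mm past home.
- round_box_mid (a point): Centre (27 mm above its underside) of a loose round two-tier white pill box with a red lid, 54 mm in diameter, 54 mm tall: a bystander.
- amber_bottle_mid (a point): Centre (42 mm above its underside) of a loose amber plastic bottle with a white flip-top lid, 50 mm in diameter, 85 mm tall: a bystander.
There are look-alikes about, which are no part of the job. What is shaped like the part that bears tower_mid but green or purple is not meant.

How it is judged (in metres and radians):
On the way:
1. the foot is pushed home in the way firmly enough to wedge (within 10 mm of home, the tower bearing on the dock with more than 4 N) (x of tower_mid in the frame of dock_home between -0.01 and 0.012 m and y of tower_mid in the frame of dock_home between -0.01 and 0.01 m and z of tower_mid in the frame of dock_home between 0.036 and 0.048 m and contact force between tower and dock above 4 N), for 0.1 s.
At the end, for the whole second after the job is handed in: The tower stands wedged in the dock's way: its centre within 10 mm short of home (12 mm beyond) along the way, within 10 mm sideways, 42 mm above the home point within 6 mm, upright and in line with the way within 10 degrees, at rest. On the way there it was pushed home with more than 4 N (x of tower_mid in the frame of dock_home between -0.01 and 0.012 m and y of tower_mid in the frame of dock_home between -0.01 and 0.01 m and z of tower_mid in the frame of dock_home between 0.036 and 0.048 m and angle between tower_mid's own z axis and vertical below 0.17 rad and angle between the x axis of tower_mid and the x axis of dock_home, either way round below 0.17 rad and linear speed of tower below 0.01 m/s); the robot touches nothing.
It fails at once if the round pill box or the amber bottle is moved more than 20 mm or tipped over (distance of any of round_box_mid, amber_bottle_mid from where it was at the start of the episode above 0.02 m).
It also fails if it takes over 42 s, if anything falls off the work surface, if the arm or the gripper's body presses on something with over 40 N, if the wrist force passes 120 N, or if a joint passes its speed limit or range.

## Working session

There is one attempt and no reset: what is moved stays moved. The work goes in short steps, Python scripts to look and compute and a tool call to move; the robot and the scene stay as the last step left them, time stands still between calls to the robot, and variables do not carry over. Pictures are saved under pics/ and viewed, at most 10 in all, crops included, and the job is handed in when it is done.

Besides the shell and the picture viewer there is one more tool, called as name([rows], argument=value, ...), one row to a line, values as JSON. step_arm: Moves the arm, as the interface text tells. Its arguments: {"type":"object","properties":{"plan":{"type":"array"},"newtons":{"type":"number"}},"required":["plan"]}

```bash
mkdir -p pics && python3 - <<'E'
from plant import r,eyes
import cv2
for n in("side","top"):
    cv2.imwrite(f"pics/{n}0.png",eyes.capture(n)[...,::-1]); print(n,eyes.camera_model(n))
s=r.get_state();print(s)
E
```

```text
side {'fov_y': 47.335978609030576, 'cx': 276.3473473354083, 'cy': 209.38729847059108, 'world_to_cam': array([[-0.89116711, -0.4536647 ,  0.00308562,  0.49535398],
       [ 0.29494764, -0.57419278,  0.76374638, -0.16781177],
       [-0.34471303,  0.68153576,  0.64550905, -0.79242793],
       [ 0.        ,  0.        ,  0.        ,  1.        ]])}
top {'fov_y': 53.44085287225559, 'cx': 281.6354145878905, 'cy': 209.34992471203822, 'world_to_cam': array([[-0.01334142, -0.99990383,  0.00378523,  0.07147446],
       [ 0.98840909, -0.01261533,  0.15128889, -0.54729389],
       [-0.15122659,  0.00575976,  0.98848234, -0.6336481 ],
       [ 0.        ,  0.        ,  0.        ,  1.        ]])}
{'time_s': 0.1, 'joints': array([-5.47687370e+01,  2.05872676e+01,  6.37458927e-01, -1.70443780e-02,
       -7.01347878e+01, -1.65067717e+01]), 'qd': array([ 0.03331066, -0.07843547,  0.1168952 ,  0.02458611, -0.08077969,
       -0.00439124]), 'joint_torque': array([ 5.68022206e-04, -5.84162271e+01,  2.93749756e+01,  7.01553047e+00,
        1.01895348e-02, -8.87190754e-05]), 'tcp_pos': array([ 0.21651161, -0.6388654 ,  0.22570738]), 'eef_rot': array([ 1.79914337e+02, -8.67523979e-03, -1.61281306e+02]), 'contact_force': array([ 0.25899293,  0.43479371, -0.1379321 ]), 'moment': array([ 0.00244926, -0.00375   ,  0.01331914]), 'gripper_force': 0.0, 'gripper_width': 0.08772750097891671}
```

View pics/top0.png

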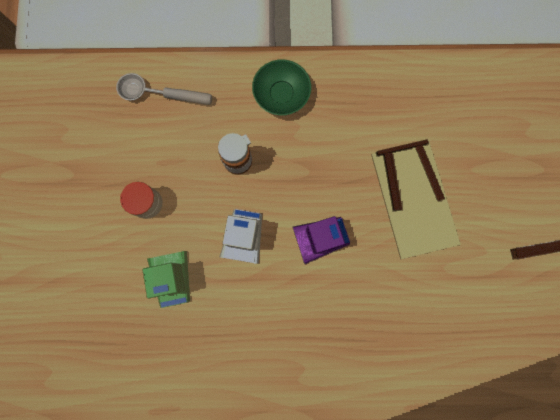

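View pics/side0.png

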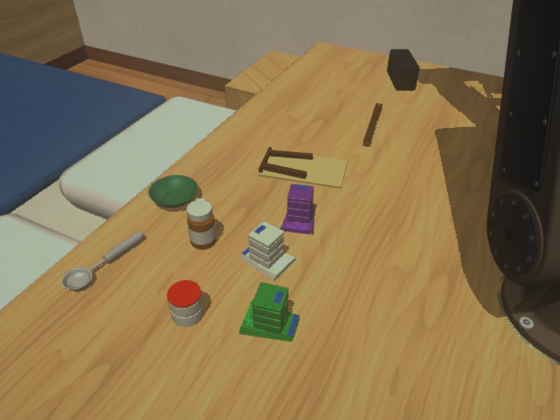

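The top view shows the tower candidates: white at (241,238), green at (168,280) and purple at (322,238). White matches the description, with its blue nose stripe at (246,214). The dock board is at (415,200), with its end stop at (402,147) and its open end at about (430,250). The bottle is at (237,152) and the round box at (140,200). I'll confirm the tower and dock in one enlarged crop.

```bash
cat > h.py <<'E'
import numpy as np,cv2
from plant import r,eyes
def ray(n,px,z):
    m=eyes.camera_model(n);T=np.array(m["world_to_cam"]);f=210/np.tan(np.radians(m["fov_y"]/2))
    R=T[:3,:3];c=-R.T@T[:3,3];d=R.T@np.array([(px[0]-m["cx"])/f,-(px[1]-m["cy"])/f,-1])
    return (c+d*(z-c[2])/d[2])[:2]
def proj(n,P):
    m=eyes.camera_model(n);T=np.array(m["world_to_cam"]);f=210/np.tan(np.radians(m["fov_y"]/2))
    p=T[:3,:3]@np.array(P)+T[:3,3];return np.array([m["cx"]-f*p[0]/p[2],m["cy"]+f*p[1]/p[2]])
E
python3 - <<'E'
from h import *
im=cv2.imread("pics/top0.png")
a=cv2.resize(im[195:280,205:280],None,fx=5,fy=5,interpolation=cv2.INTER_CUBIC)
b=cv2.resize(im[130:265,365:465],None,fx=4,fy=4,interpolation=cv2.INTER_CUBIC)
o=np.zeros((540,790,3),np.uint8);o[:425,:375]=a;o[:540,385:785]=b
cv2.imwrite("pics/crop.png",o)
hsv=cv2.cvtColor(im,cv2.COLOR_BGR2HSV)
for p in [(240,230),(240,255),(230,255),(242,223),(246,214),(410,230),(405,170),(395,185),(300,300)]:print(p,hsv[p[1],p[0]])
for p in[(235,211),(261,212),(258,262),(222,260)]:print(p,ray("top",p,0.005))
for p in[(237,165),(145,205),(322,240)]:print(p,ray("top",p,0.03))
E
```

```text
(240, 230) [105  12 168]
(240, 255) [106  16 171]
(230, 255) [100  18 170]
(242, 223) [110 188 125]
(246, 214) [110 172 126]
(410, 230) [ 27  88 157]
(405, 170) [ 25  92 160]
(395, 185) [  7 149  53]
(300, 300) [ 20 108 156]
(235, 211) [0.55193358 0.14366527]
(261, 212) [0.54964341 0.09935245]
(258, 262) [0.46510273 0.1048696 ]
(222, 260) [0.46922567 0.16513239]
(237, 165) [0.62594098 0.13791856]
(145, 205) [0.56005852 0.28916542]
(322, 240) [ 0.49860762 -0.00080208]
```

View pics/crop.png

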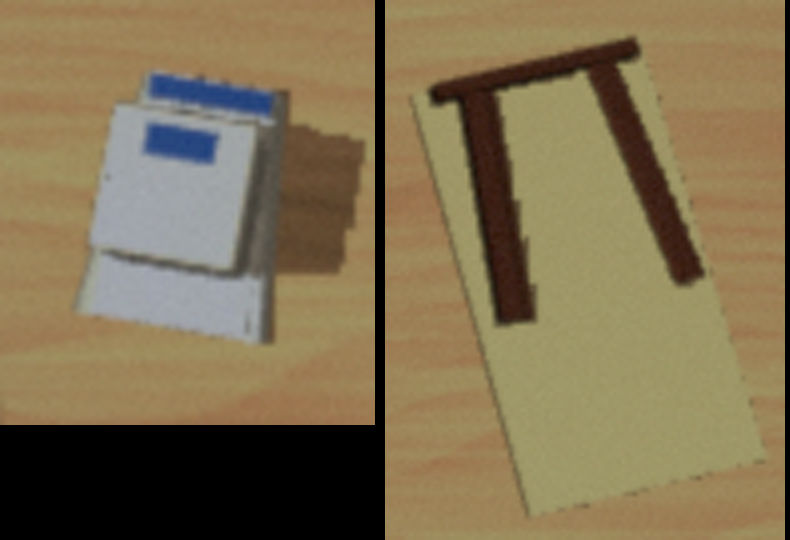

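The crop confirms the white tower, with its blue nose stripe pointing up the picture. The dock's wide mouth is at the lower end, and its end stop is at the top.

```bash
python3 - <<'E'
from h import *
A=lambda p:np.array([205-.4+p[0]/5,195-.4+p[1]/5]);B=lambda p:np.array([365-.4+(p[0]-385)/4,130-.4+p[1]/4])
W=[ray("top",A(p),.07) for p in[(115,103),(258,124),(238,272),(92,245)]]
W=np.array(W);print("top",W.mean(0),np.linalg.norm(np.roll(W,-1,0)-W,axis=1))
d=W[0]+W[1]-W[2]-W[3];e=W[0]+W[3]-W[1]-W[2];print("yaw",np.degrees(np.arctan2(d[1],d[0])),np.degrees(np.arctan2(-e[0],e[1])))
T=[ray("top",A(p),.01) for p in[(80,312),(262,342)]];print("tail",T,np.linalg.norm(T[0]-T[1]))
print("tail normal yaw",np.degrees(np.arctan2(*( (T[0]-T[1])*[-1,1]))))
N=[ray("top",A(p),.01) for p in[(150,73),(275,90)]];print("nose",N,np.linalg.norm(N[0]-N[1]))
D=np.array([ray("top",B(p),.005) for p in[(412,95),(530,516),(767,460)]])
ax=D[0]-D[1];print("dock",D,np.linalg.norm(ax),np.linalg.norm(D[1]-D[2]))
u=ax/np.linalg.norm(ax);y=np.degrees(np.arctan2(u[1],u[0]));m=(D[1]+D[2])/2
w=D[1]-D[2];print("dyaw",y,np.degrees(np.arctan2(-w[0],w[1])))
print("home",m+.13*u,D[0]*1+np.array([u[1],-u[0]])*.052-.058*u)
for p in[(497,325),(535,320),(675,285),(703,275)]:
  q=ray("top",B(p),.017)-(m+.13*u);print("rail end",q@u,q@[-u[1],u[0]])
s=cv2.imread("pics/side0.png")
print(proj("side",[*W.mean(0),.07]),proj("side",[*m,.005]))
b=s[140:190,250:355];c=s[215:280,235:300]
cv2.imwrite("pics/sc.png",np.hstack([cv2.resize(b,(480,230),interpolation=2),cv2.resize(c,(230,230),interpolation=2)]))
E
```

```text
top [0.5098795  0.12928903] [0.04472171 0.0459045  0.04548091 0.04427853]
yaw -8.320132945793315 -10.173805937086925
tail [array([0.47405335, 0.16681421]), array([0.46334034, 0.10627832])] 0.06147651822674633
tail normal yaw -10.035702300553824
nose [array([0.55427385, 0.1438176 ]), array([0.54791173, 0.10150607])] 0.04278717506064234
dock [[ 0.65057212 -0.09367637]
 [ 0.46759235 -0.13485344]
 [ 0.48973532 -0.23628914]] 0.18755571281142197 0.10382443488094845
dyaw 12.682356965664146 12.314238364563725
home [ 0.60549212 -0.15703034] [ 0.60540357 -0.15714134]
rail end -0.04937823036947397 0.04697864703750433
rail end -0.051038940255308494 0.03086558065615992
rail end -0.05038117159148534 -0.03068543267090804
rail end -0.0490169247719132 -0.04342063690791681
[266.32078623 231.30844313] [344.17459508 172.2603057 ]
```

View pics/sc.png

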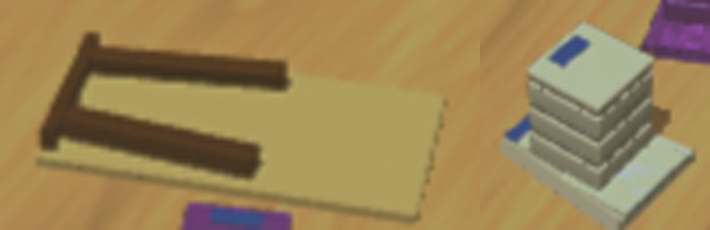

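The side crop confirms the dock's open end and the white tower. The tower is at about (0.510, 0.129) with yaw about -9.7°. Dock home is at about (0.6055, -0.157) with yaw 12.5°. Moving to the tower now.

step_arm([
  [-0.7,0.84,0,0,87],
  [-0.7,0.84,0,0,87],
  [-0.7,0.84,0,0,87],
  [-0.7,0.84,0,0,87],
  [-0.7,0.84,0,0,87],
  [-0.7,0.84,0,0,87],
  [-0.7,0.84,0,0,87],
  [-0.7,0.84,0,0,87],
])

```text
time_s: 0.77
tcp_pos: [0.3158, -0.3808, 0.2269]
eef_rot: [180.0, 0.1, -161.1]
contact_force: [-0.6, -0.0, 0.5]
gripper_width: 0.0868
gripper_force: 0.0
```

step_arm([
  [-0.7,0.84,0,0,87],
  [-0.7,0.84,0,0,87],
  [-0.7,0.84,0,0,87],
  [-0.7,0.84,0,0,87],
  [-0.7,0.84,0,0,87],
  [-0.7,0.84,0,0,87],
  [-0.7,0.84,0,0,87],
  [-0.7,0.84,0,0,87],
])

```text
time_s: 1.43
tcp_pos: [0.4148, -0.1261, 0.2267]
eef_rot: [180.0, 0.1, -161.1]
contact_force: [0.2, 0.1, -0.2]
gripper_width: 0.0871
gripper_force: 0.0
```

step_arm([
  [-0.7,0.84,0,0.473,87],
  [-0.7,0.84,0,0.473,87],
  [-0.7,0.84,0,0.473,87],
  [-0.7,0.84,0,0.473,87],
  [-0.7,0.84,0,0.473,87],
  [-0.7,0.84,0,0.473,87],
  [-0.7,0.84,0,0.473,87],
  [-0.7,0.84,0,0.473,87],
  [-0.7,0.84,0,0.473,87],
  [-0.7,0.84,0,0.473,87],
])

```text
time_s: 2.27
tcp_pos: [0.5114, 0.1255, 0.2258]
eef_rot: [-179.9, -0.1, 170.4]
contact_force: [0.1, 0.6, 0.9]
gripper_width: 0.087
gripper_force: 0.0
```

```bash
cat >> h.py <<'E'
def togo(x,y,z,yaw):
    s=r.get_state();w=np.radians(s["eef_rot"][2]);d=np.array([x,y,z])-s["tcp_pos"]
    c,n=np.cos(w),np.sin(w);t=(s["eef_rot"][2]-yaw+180)%360-180
    print(s["time_s"],s["tcp_pos"].round(4),s["eef_rot"].round(2),s["gripper_width"],s["contact_force"].round(1))
    print("shares",np.round([(c*d[0]+n*d[1])/.25,(n*d[0]-c*d[1])/.25,-d[2]/.25,t/60],4))
E
python3 -c "
from h import *
togo(.510,.129,.025,170.3)"
```

```text
2.2667 [0.5114 0.1255 0.2258] [-1.7994e+02 -7.0000e-02  1.7036e+02] 0.08697735637714817 [0.1 0.6 0.9]
shares [0.0078 0.013  0.8034 0.001 ]
```

step_arm([
  [0.008,0.013,0.2,0,87],
  [0.008,0.013,0.4,0,87],
  [0.008,0.013,0.6,0,87],
  [0.008,0.013,0.7,0,87],
  [0.008,0.013,0.78,0,87],
  [0.008,0.013,0.8,0,87],
  [0.008,0.013,0.8,0,87],
  [0.008,0.013,0.8,0,40],
  [0.008,0.013,0.8,0,40],
  [0.008,0.013,0.8,0,40],
  [0.008,0.013,0.8,0,40],
  [0.008,0.013,0.8,0,40],
], newtons=40)

```text
time_s: 3.27
tcp_pos: [0.5108, 0.1299, 0.0278]
eef_rot: [179.9, 0.1, 170.4]
contact_force: [-0.6, -0.3, 0.8]
gripper_width: 0.0592
gripper_force: 0.0
```

step_arm([
  [0,0,0,0,40],
  [0,0,0,0,40],
  [0,0,0,0,40],
  [0,0,0,0,40],
])

```text
time_s: 3.6
tcp_pos: [0.5104, 0.1297, 0.027]
eef_rot: [180.0, 0.0, 170.4]
contact_force: [-1.6, 0.3, 6.1]
gripper_width: 0.0459
gripper_force: 39.9
```

step_arm([
  [0,0,-0.1,0,40],
  [0,0,-0.24,0,40],
  [0,0,-0.38,0,40],
  [0,0,-0.48,0,40],
  [0,0,-0.48,0,40],
  [0,0,-0.48,0,40],
])

```text
time_s: 4.1
tcp_pos: [0.5107, 0.1299, 0.1478]
eef_rot: [179.9, 0.1, 170.3]
contact_force: [0.5, 0.9, -2.5]
gripper_width: 0.0458
gripper_force: 39.9
```

```bash
python3 -c "
from h import *
togo(.498,-.181,.147,-167.5)
cv2.imwrite('pics/lift.png',cv2.resize(np.hstack([eyes.capture('side')[120:320,180:400],eyes.capture('top')[130:330,160:380]])[...,::-1],(790,360),interpolation=2))"
```

```text
4.1 [0.5107 0.1299 0.1478] [1.7987e+02 1.1000e-01 1.7034e+02] 0.045767409200969555 [ 0.5  0.9 -2.5]
shares [-0.1587 -1.2346  0.003  -0.3693]
```

View pics/lift.png

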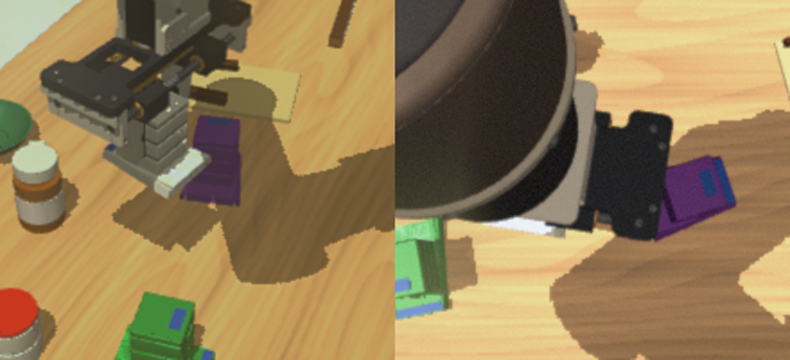

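The tower is held upright, with its tail at about (185,170) in the crop. Carrying it over to the dock.

step_arm([
  [-0.08,-0.62,0,0,40],
  [-0.08,-0.62,0,0,40],
  [-0.08,-0.62,0,0,40],
  [-0.08,-0.62,0,0,40],
  [-0.08,-0.62,0,0,40],
  [-0.08,-0.62,0,0,40],
])

```text
time_s: 4.7
tcp_pos: [0.5027, -0.0284, 0.1449]
eef_rot: [-179.9, -0.2, 170.2]
contact_force: [-0.5, 0.5, -0.0]
gripper_width: 0.0459
gripper_force: 39.9
```

step_arm([
  [-0.08,-0.62,0,-0.369,40],
  [-0.08,-0.62,0,-0.369,40],
  [-0.08,-0.62,0,-0.369,40],
  [-0.08,-0.62,0,-0.369,40],
  [-0.08,-0.62,0,-0.369,40],
  [-0.08,-0.62,0,-0.369,40],
  [-0.08,-0.62,0,-0.369,40],
  [-0.08,-0.62,0,-0.369,40],
])

```text
time_s: 5.37
tcp_pos: [0.4976, -0.1817, 0.1459]
eef_rot: [180.0, -0.1, -167.5]
contact_force: [1.5, 0.5, -1.9]
gripper_width: 0.0462
gripper_force: 39.9
```

```bash
python3 -c "
from h import *
togo(.498,-.181,.033,-167.5)
for n in('side','top'): cv2.imwrite('pics/pre_'+n+'.png',eyes.capture(n)[...,::-1])
s=cv2.imread('pics/pre_side.png')[110:230,220:400];t=cv2.imread('pics/pre_top.png')[120:280,340:500]
cv2.imwrite('pics/pre.png',np.hstack([cv2.resize(s,(450,300)),cv2.resize(t,(300,300))]))"
```

```text
5.3667 [ 0.4976 -0.1817  0.1459] [ 1.7997e+02 -6.0000e-02 -1.6749e+02] 0.04623973278527436 [ 1.5  0.5 -1.9]
shares [-2.100e-03  2.600e-03  4.515e-01  2.000e-04]
```

View pics/pre.png

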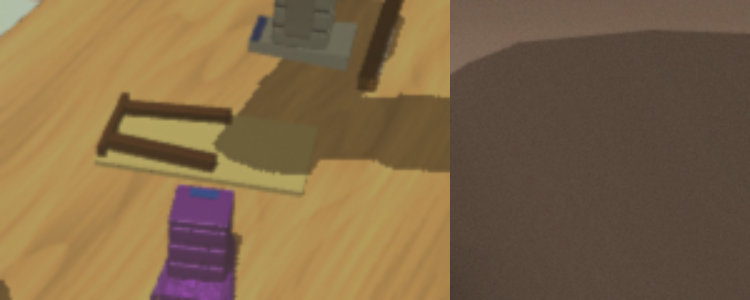

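The side view shows the tower above the mouth end, nose toward the rails. Lowering it onto the board.

step_arm([
  [0,0,0.15,0,40],
  [0,0,0.28,0,40],
  [0,0,0.36,0,40],
  [0,0,0.41,0,40],
  [0,0,0.435,0,40],
  [0,0,0.448,0,40],
  [0,0,0.452,0,40],
  [0,0,0.452,0,40],
])

```text
time_s: 6.13
tcp_pos: [0.4984, -0.1825, 0.0342]
eef_rot: [-180.0, 0.1, -167.5]
contact_force: [-0.4, -0.3, -1.7]
gripper_width: 0.0459
gripper_force: 39.9
```

```bash
python3 -c "
from h import *
togo(.6055,-.157,.032,-167.5)
cv2.imwrite('pics/down.png',cv2.resize(eyes.capture('side')[130:220,230:380][...,::-1],(750,450),interpolation=2))"
```

```text
6.1333 [ 0.4984 -0.1825  0.0342] [-1.7998e+02  6.0000e-02 -1.6747e+02] 0.045904807519448323 [-0.4 -0.3 -1.7]
shares [-0.4404  0.0066  0.0089  0.0005]
```

View pics/down.png

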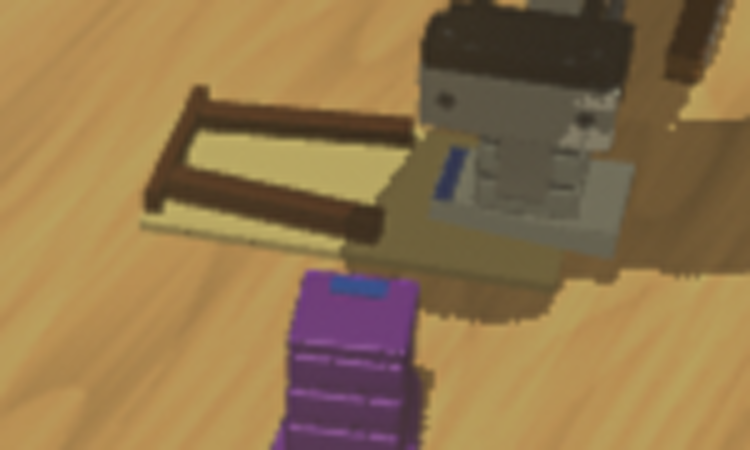

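The tower is just above the board at the mouth, nose facing the rails. Seating it, correcting 1.5 mm sideways, then sliding it in.

step_arm([
  [0,0.006,0.006,0,40],
  [0,0.006,0.01,0,40],
  [-0.04,0.006,0.01,0,40],
  [-0.08,0.006,0.01,0,40],
  [-0.12,0.006,0.01,0,40],
  [-0.16,0.006,0.01,0,40],
  [-0.2,0.006,0.01,0,40],
  [-0.24,0.006,0.01,0,40],
  [-0.28,0.006,0.01,0,40],
  [-0.31,0.006,0.01,0,40],
  [-0.33,0.006,0.01,0,40],
  [-0.33,0.006,0.01,0,40],
])

```text
time_s: 7.18
tcp_pos: [0.579, -0.1638, 0.032]
eef_rot: [-180.0, 0.0, -167.5]
contact_force: [-2.2, -0.4, 6.7]
gripper_width: 0.046
gripper_force: 39.9
```

```bash
python3 -c "
from h import *
togo(.6055,-.157,.032,-167.5)"
```

```text
7.1833 [ 0.579  -0.1638  0.032 ] [-1.7995e+02  3.0000e-02 -1.6748e+02] 0.0459677188358542 [-2.2 -0.4  6.7]
shares [-0.1091  0.0034 -0.      0.0003]
```

step_arm([
  [-0.02,0.001,0,0,40],
  [-0.04,0.002,0,0,40],
  [-0.06,0.003,0,0,40],
  [-0.075,0.003,0,0,40],
  [-0.085,0.003,0,0,40],
  [-0.095,0.003,0,0,40],
  [-0.1,0.003,0,0,40],
  [-0.1,0.003,0,0,40],
])

```text
time_s: 7.85
tcp_pos: [0.6005, -0.1581, 0.0321]
eef_rot: [-180.0, -0.2, -167.5]
contact_force: [-10.3, -1.7, 13.4]
gripper_width: 0.0458
gripper_force: 39.9
```

step_arm([
  [-0.006,0,0,0,40],
  [-0.012,0,0,0,40],
  [-0.016,0,0,0,40],
  [-0.016,0,0,0,40],
])

```text
time_s: 8.18
tcp_pos: [0.6009, -0.1581, 0.0323]
eef_rot: [180.0, -0.5, -167.5]
contact_force: [-20.9, -3.7, 23.4]
gripper_width: 0.0455
gripper_force: 39.9
```

It is wedged: about 21 N along the way, with no further advance. Easing off, releasing and rising.

step_arm([
  [0,0,0,0,40],
  [0.008,0,0,0,40],
  [0.008,0,-0.004,0,60],
  [0.008,0,-0.004,0,87],
  [0.008,0,-0.004,0,87],
  [0.008,0,-0.004,0,87],
  [0.008,0,-0.004,0,87],
  [0.008,0,-0.004,0,87],
  [0.008,0,-0.004,0,87],
  [0.008,0,-0.004,0,87],
])

```text
time_s: 9.02
tcp_pos: [0.6041, -0.1569, 0.0319]
eef_rot: [180.0, -0.0, -167.5]
contact_force: [0.7, -0.4, 0.3]
gripper_width: 0.0862
gripper_force: 0.0
```

step_arm([
  [0,0,-0.1,0,87],
  [0,0,-0.25,0,87],
  [0,0,-0.4,0,87],
  [0,0,-0.55,0,87],
  [0,0,-0.7,0,87],
  [0.3,-0.3,-0.7,0,87],
  [0.6,-0.6,-0.7,0,87],
  [0.6,-0.9,-0.7,0,87],
  [0.6,-0.9,-0.7,0,87],
  [0.6,-0.9,-0.7,0,87],
  [0.6,-0.9,-0.7,0,87],
  [0.6,-0.9,-0.7,0,87],
])

```text
time_s: 10.02
tcp_pos: [0.5046, -0.4125, 0.207]
eef_rot: [-180.0, -0.0, -167.6]
contact_force: [0.4, 0.6, 0.7]
gripper_width: 0.087
gripper_force: 0.0
```

```bash
python3 -c "
from h import *
s=eyes.capture('side')[...,::-1];t=eyes.capture('top')[...,::-1]
cv2.imwrite('pics/end.png',np.hstack([cv2.resize(s[110:210,230:380],(450,300),interpolation=2),cv2.resize(t[120:270,360:480],(320,300*4//3),interpolation=2)[:300]]));cv2.imwrite('pics/endtop.png',t)
print(proj('top',[.6055,-.157,.075]),r.get_state()['time_s'],r.get_state()['tcp_pos'])"
```

```text
[422.82659409 168.07034049] 10.1167 [ 0.50449511 -0.41242599  0.20640622]
```

View pics/end.png

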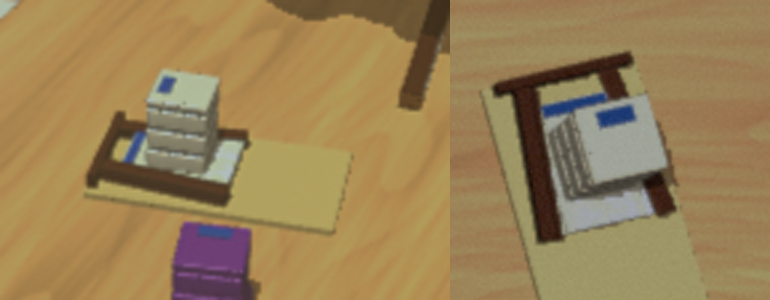

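The tower stands between the rails, nose near the stop. Checking its position from the top-face corners in the right panel.

```bash
python3 - <<'E'
from h import *
k=8/3
S=lambda p:(360-.3+(p[0]-450)/k,120-.3+p[1]/k)
a=np.radians(12.5);u=np.array([np.cos(a),np.sin(a)])
W=np.array([ray("top",S(p),.075) for p in[(574,111),(648,96),(667,167),(588,188)]])
q=W.mean(0)-[.6055,-.157];print(q@u,q@[-u[1],u[0]],np.linalg.norm(np.roll(W,-1,0)-W,axis=1))
for p in[(542,107),(605,97),(567,235),(652,215)]:
  q=ray("top",S(p),.015)-[.6055,-.157];print(q@u,q@[-u[1],u[0]])
E
```

```text
-0.006660489287725025 0.0013723320114034305 [0.04497683 0.04359538 0.04835336 0.04647797]
0.03532849737401281 0.01973907334111529
0.03244573339925262 -0.021614941836530687
-0.04864438554477646 0.02678234225638137
-0.04862962568322907 -0.029234770742750573
```

The tower is about 7 mm short of home. That is inside tolerance but the margin is thin, so I'll push it further with shut fingers, low on the rear face of the body.

```bash
python3 -c "
from h import *
togo(.5225,-.1754,.2,-167.5)"
```

```text
10.1167 [ 0.5045 -0.4124  0.2064] [ 1.7999e+02 -6.0000e-02 -1.6776e+02] 0.08678321003069295 [-0.2  0.6 -0.8]
shares [-0.2715  0.9113  0.0256 -0.0043]
```

step_arm([
  [-0.27,0.911,0,-0.002,0],
  [-0.27,0.911,0,-0.002,0],
  [-0.27,0.911,0,-0.002,0],
  [-0.27,0.911,0,-0.002,0],
  [-0.27,0.911,0,-0.002,0],
  [-0.27,0.911,0,-0.002,0],
  [-0.27,0.911,0,-0.002,0],
  [-0.27,0.911,0,-0.002,0],
  [-0.27,0.911,0,-0.002,0],
  [-0.27,0.911,0,-0.002,0],
])

```text
time_s: 10.95
tcp_pos: [0.5229, -0.1725, 0.207]
eef_rot: [-180.0, -0.0, -167.4]
contact_force: [-0.5, 0.3, 1.0]
gripper_width: 0.0257
gripper_force: 0.0
```

step_arm([
  [0,0,0.15,0,0],
  [0,0,0.3,0,0],
  [0,0,0.45,0,0],
  [0,0,0.58,0,0],
  [0,0,0.67,0,0],
  [0,0,0.71,0,0],
  [0,0,0.72,0,0],
  [0,0,0.72,0,0],
  [0,0,0.72,0,0],
])

```text
time_s: 11.7
tcp_pos: [0.524, -0.1726, 0.0283]
eef_rot: [-180.0, 0.1, -167.4]
contact_force: [-0.2, 0.1, 0.5]
gripper_width: 0.0003
gripper_force: 0.0
```

```bash
python3 -c "
from h import *
togo(.6055-.042*.976,-.157-.042*.2164,.026,-167.5)"
```

```text
11.7 [ 0.524  -0.1726  0.0283] [-1.7996e+02  1.0000e-01 -1.6741e+02] 0.0002716332369058927 [-0.2  0.1  0.5]
shares [-0.1639 -0.0099  0.0093  0.0014]
```

step_arm([
  [-0.03,-0.008,0.005,0,0],
  [-0.06,-0.008,0.005,0,0],
  [-0.09,-0.008,0.005,0,0],
  [-0.12,-0.008,0.005,0,0],
  [-0.14,-0.008,0.005,0,0],
  [-0.16,-0.008,0.005,0,0],
  [-0.165,-0.008,0.005,0,0],
  [-0.165,-0.008,0.005,0,0],
])

```text
time_s: 12.37
tcp_pos: [0.5639, -0.1649, 0.0256]
eef_rot: [180.0, -0.0, -167.4]
contact_force: [0.3, -0.3, 0.0]
gripper_width: 0.0002
gripper_force: 0.0
```

step_arm([
  [-0.005,0,0,0,0],
  [-0.01,0,0,0,0],
  [-0.015,0,0,0,0],
  [-0.02,0,0,0,0],
  [-0.02,0,0,0,0],
  [-0.02,0,0,0,0],
])

```text
time_s: 12.87
tcp_pos: [0.5684, -0.164, 0.0258]
eef_rot: [180.0, -0.0, -167.4]
contact_force: [-0.3, -0.5, -0.9]
gripper_width: 0.0004
gripper_force: 0.2
```

step_arm([
  [-0.008,0,0,0,0],
  [-0.016,0,0,0,0],
  [-0.024,0,0,0,0],
  [-0.032,0,0,0,0],
  [-0.032,0,0,0,0],
  [-0.032,0,0,0,0],
])

```text
time_s: 13.37
tcp_pos: [0.5712, -0.1632, 0.0253]
eef_rot: [179.9, -0.5, -167.5]
contact_force: [-15.0, -3.4, 10.4]
gripper_width: -0.0002
gripper_force: 7.7
```

step_arm([
  [-0.006,0,0,0,0],
  [-0.012,0,0,0,0],
  [-0.018,0,0,0,0],
  [-0.018,0,0,0,0],
  [-0.018,0,0,0,0],
])

```text
time_s: 13.78
tcp_pos: [0.571, -0.1631, 0.0251]
eef_rot: [179.8, -0.9, -167.5]
contact_force: [-28.6, -6.7, 22.1]
gripper_width: 0.0005
gripper_force: 14.5
```

step_arm([
  [-0.006,0,0,0,0],
  [-0.012,0,0,0,0],
  [-0.012,0,0,0,0],
  [-0.012,0,0,0,0],
])

```text
time_s: 14.12
tcp_pos: [0.5709, -0.1631, 0.0251]
eef_rot: [179.8, -1.2, -167.6]
contact_force: [-37.5, -7.6, 29.7]
gripper_width: -0.0001
gripper_force: 19.0
```

It does not move at 38 N, so it is firmly wedged. Pad geometry puts its centre about 3–7 mm short of home. Retreating.

step_arm([
  [0.03,0,0,0,0],
  [0.06,0,0,0,0],
  [0.12,0,0,0,0],
  [0.2,0,0,0,0],
  [0.2,0,-0.15,0,0],
  [0.2,0,-0.3,0,0],
  [0.2,0,-0.45,0,0],
  [0.2,0,-0.6,0,0],
  [0.2,-0.3,-0.7,0,0],
  [0.2,-0.6,-0.7,0,0],
  [0.2,-0.8,-0.7,0,0],
  [0.2,-0.8,-0.7,0,0],
])

```text
time_s: 15.12
tcp_pos: [0.5721, -0.3332, 0.2]
eef_rot: [-179.9, 0.2, -167.3]
contact_force: [2.6, 1.5, -0.3]
gripper_width: 0.0002
gripper_force: 0.0
```

step_arm([
  [0,-0.1,0,0,0],
  [0,-0.2,0,0,0],
  [0,-0.2,0,0,0],
  [0,-0.2,0,0,0],
])

```text
time_s: 15.45
tcp_pos: [0.5818, -0.3816, 0.1976]
eef_rot: [180.0, -0.0, -167.5]
contact_force: [0.6, 0.3, 0.2]
gripper_width: 0.0003
gripper_force: 0.0
```

```bash
python3 -c "
from h import *
s=eyes.capture('side')[...,::-1];t=eyes.capture('top')[...,::-1]
cv2.imwrite('pics/end2.png',np.hstack([cv2.resize(s[110:210,230:380],(450,300),interpolation=2),cv2.resize(t[120:270,360:480],(320,400),interpolation=2)[:300]]))
print(r.get_state()['tcp_pos'],cv2.absdiff(t,cv2.imread('pics/endtop.png'))[130:250,375:440].max())"
```

```text
[ 0.58173922 -0.37998976  0.19837202] 138
```

View pics/end2.png

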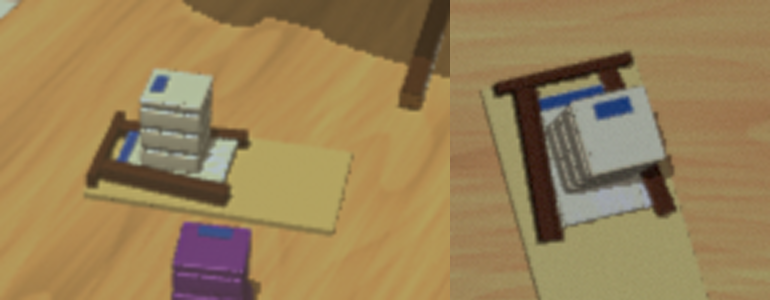

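The tower moved about 8 crop pixels (roughly 4–5 mm) further in and now stands near home, upright. Handing in.

```bash
python3 -c "
from plant import workorder
print(workorder.close_job())"
```

```text
the job is handed in; nothing more can be done
None
```

The white tower stands wedged in its dock about 2–3 mm short of home by my measurement; it took a 38 N push without moving, the gripper is clear, and I sent nothing near the round box or bottle; the job is handed in, with no verdict returned.

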